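Level the returns bin and lock it with the torque-limiting clamp lever

TASK

The returns bin has been left tipped forward. Press the plate behind its rear rim down until the bin sits level on its rest, then push the clamp lever on the right-hand bearing clockwise (seen from above) until the clamp is tight and the lever just slips past the pointer under it, and stop there: do not drag the slipping lever on for more than about 25 degrees. Leave the returned batteries and other things lying about where they are.

Things in the scene. Friction and masses are not known exactly. Their poses are not given: they have to be found in the camera images.
- frame: dark steel frame, fixed, 330 (x) x 360 (y) x 186 tall; origin on the table under the middle of the bin; its x points away from the robot side (to the rear), y along the bin's pivot to the left, z up. Pivot of the bin: horizontal, along frame y, 130 above the table over the origin. A rear rest bar with a rubber pad (top at 186) stops the bin at level. On the right (frame y = -167) the pivot shaft runs through a split steel bearing, top at 164, which carries the clamp
- bin_body (a joint): tilt of the open galvanised bin (200x200x130 deep, level rim 195 above the table) on its pivot: 0 level on its rest (hard stop), up to 0.65 rad tipped with its mouth to the front (frame -x) and its rear rim up. Stays where left by friction, about 0.6 N m (5 N at the press plate)
- plate_top (a point): centre of the top face of the flat steel press plate, 70 (frame y) x 55 deep x 6 thick, behind the bin's rear rim; fixed to the bin, at bin-frame x 130, z 62.5 from the pivot, so it moves on an arc about the pivot; with the bin level it lies 192.5 above the table. Pressing it down brings the bin level
- clamp (a joint): turn of the clamp screw with its flat dark steel pointer (24 wide, reaching 70 from the axis) right below the lever arm: grows clockwise seen from above (tightening); 0 fully open, 2.2 rad tight (hard end). Turns easily (0.15 N m) until tight; starts between 0.2 and 1.4
- lever (a joint): slip of the lever against the screw, clockwise seen from above: 0 = arm right over the pointer, no slip yet (anticlockwise it drives the screw back). It carries the screw along until the screw is tight, then slips at 0.8 N m (about 7 N at the knob) and stays where left; hard end at 0.9 rad
- screw_axis (a point): on the vertical axis of the clamp screw, at the height of the lever arm (204 above the table)
- knob_mid (a point): middle of the upright black knob (20 dia, from 195 to 242 above the table, point at 223) at the end of the lever; 110 from the screw axis. The steel arm is 12 wide, from 195 to 205 above the table. When tight, before slipping, the arm points to frame direction -2.62 rad (-150 degrees, towards the robot and to the right)
- starter: cracked white fluorescent starter, can 21 dia x 44 tall, standing; bystander near the front of the clamp post; origin at its underside
- key_fob: dead grey car key fob 62x34x13, lying; bystander on the ledge; origin at its underside
- cell_standing: corroded red D cell 33 dia x 61 tall, standing; bystander on the table near the clamp post, lower than the lever; origin at its underside
- cell_lying: corroded red D cell 33 dia x 61 long, lying; bystander on the ledge; origin at its underside
- torch_head: dull blue torch head 52 dia x 55 tall, standing; bystander on the ledge; origin at its underside
- block_cell: grey block battery 66x66x102, standing; bystander on the ledge; origin at its underside
- carton: small cardboard carton 60x45x50; bystander on the table to the right of the clamp post, lower than the lever; origin at its underside

How it is judged:
By the outcome, as a careful person would: the job done as asked, in the order asked, and still so for the second after the job is handed in, with the robot touching nothing.
It also fails if it takes over 64 s, if anything falls off the work surface, if the arm or the gripper's body presses on something with over 40 N, if the wrist force passes 120 N, or if a joint passes its speed limit or range.

ROBOT

A 6-joint arm with a two-finger parallel gripper is mounted at the origin on the work surface. World frame = base frame: x ahead of the robot, y to its left, z up, the work surface at z = 0. Lengths are in m, angles in rad, forces in N, time in s.
With the tool pointing down it reaches from about 0.375 to 0.9 m from the base axis. Payload 3.1 kg.
Tool frame: the origin (TCP) lies between the finger pads; the fingertips stand 8 mm ahead of it and the grasp point (between the pads) lies 11 mm behind it; y points along the fingers, z is the direction in which the jaws open and shut, and the axes are right-handed (so a half turn about y gives the same grasp; the last joint's range is limited). The gripper opens to 87 mm and grips with 3 to 60 N. Pads are 19 mm wide; open, the fingers measure 117 mm over their backs; the gripper's body (75 mm by 190 mm) begins 51 mm behind the grasp point.
Start: joints at [-1.315, 0.527, 1.433, -0, 1.181, -0.178], TCP at [0.263, -0.567, 0.231] pointing down, gripper open.
Joint ranges: [-3.08, 3.08], [-0.75, 2.2], [0.22, 2.44], [-1.43, 4.57], [0, 2.65], [-2.85, 2.85]. Speed limits (rad/s): [2.79, 2.79, 3.14, 3.14, 3.14, 3.14].

INTERFACE

Orientations are given as a rotation vector (axis times angle).
In Python, from rig import readout, optics, env gives the robot as it stands. The module is installed in compiled form; this text tells all that it offers.
- The arm moves only by the tool play_rows, never from a script. Its argument "steps" is a list of rows, each an object with "fingers": the opening, from 0 (shut) to 1 (fully open); "translation": the shift along the tool's x, y, z in m, a list of three; "rotation": the turn, a rotation vector about the tool's x, y, z in rad, a list of three. A call has 1 to 12 rows; each row is the pose to reach, as a shift and turn from the pose commanded when the call began, along the tool's axes at that moment; what a row does not reach only later rows make up. A row lasts 1/8 s, in which the tool goes at most 62.5 mm and 10.7 degrees, less where a joint would pass 70% of its speed; a pose out of reach is approached as far as the arm can. A call with a gripper value outside its range is refused whole. The fingers move at their own pace and stop on an object; "newtons" is the grip in N (left out, the last holds). Time passes only in rows, so rows that repeat a pose let the fingers close. It gives the time, the measured TCP pose, the force and the opening at its end, in the units of the state.
- readout.state(): the state, without advancing time (a new reading comes with each control period).
- optics.capture(name): name is "scene" or "top" or "wrist"; returns a dict with "frame" (384x512x3 uint8, red, green, blue), "vfov" (degrees; the focal length in pixels is half the picture's height over the tangent of half this angle, whatever the lens; pixels are square), "cx", "cy" (the principal point, pixels), "extrinsics" (4x4, takes a point from world to camera coordinates). Camera axes: x right, y down, z forward; pixel columns grow to the right and rows downward; lengths in m; the calibration is good to about 2 mm. A picture is of the moment at which its call begins. There is no depth.
- env.sign_off(): hands the job in, once; it reports no verdict.
The state is a dict: "time": time; "joint_pos": joint angles; "joint_velocities": joint speeds; "joint_efforts": joint torques, N m; "tool_pos": TCP position; "eef_rot": TCP orientation; "ft_force": force on the tool from outside, world axes, zero at the start; "ft_torque": the same for the moment, N m; "opening": opening from 0.0 (shut) to 1.0 (fully open).
Only numpy, scipy, OpenCV 4.12 (cv2) and the standard library are available. Lean on these libraries where they do the work, as an engineer would, in place of code of your own. Each camera call takes 0.05 s, during which the arm holds its last target.

## Working session

There is one attempt and no reset: what is moved stays moved. The work goes in short steps, Python scripts to look and compute and a tool call to move; the robot and the scene stay as the last step left them, time stands still between calls to the robot, and variables do not carry over. Pictures are saved under pics/ and viewed, and the job is handed in when it is done.

Besides the shell and the picture viewer there is one more tool, called by a JSON object that holds its "op" and its "data", one argument or row to a line. play_rows: Moves the arm, as the interface text tells. Its arguments: {"type":"object","properties":{"steps":{"type":"array","items":{"type":"object","properties":{"fingers":{"type":"number"},"translation":{"type":"array","items":{"type":"number"}},"rotation":{"type":"array","items":{"type":"number"}}}}},"newtons":{"type":"number"}},"required":["steps"]}

```bash
mkdir -p pics
cat > h.py <<'E'
import numpy as np, cv2
from rig import readout, optics, env
def cap(n,fn):
    d=optics.capture(n); cv2.imwrite('pics/'+fn,cv2.cvtColor(d['frame'],cv2.COLOR_RGB2BGR))
    h=d['frame'].shape[0]; f=h/2/np.tan(np.radians(d['vfov'])/2)
    E=np.array(d['extrinsics'])
    np.savez('pics/'+fn+'.npz',f=f,cx=d['cx'],cy=d['cy'],E=E,frame=d['frame'])
    return d
class C:
    def __init__(s,fn):
        z=np.load('pics/'+fn+'.npz'); s.f,s.cx,s.cy,s.E,s.frame=float(z['f']),float(z['cx']),float(z['cy']),z['E'],z['frame']
        s.R=s.E[:3,:3]; s.o=-s.R.T@s.E[:3,3]
    def ray(s,u,v): 
        d=s.R.T@np.array([(u-s.cx)/s.f,(v-s.cy)/s.f,1]); return d/np.linalg.norm(d)
    def onz(s,u,v,z):
        d=s.ray(u,v); return s.o+d*(z-s.o[2])/d[2]
    def proj(s,p):
        q=s.R@np.asarray(p)+s.E[:3,3]; return np.array([s.cx+s.f*q[0]/q[2],s.cy+s.f*q[1]/q[2]])
def tri(rs):
    A=np.zeros((3,3));b=np.zeros(3)
    for o,d in rs:
        M=np.eye(3)-np.outer(d,d);A+=M;b+=M@o
    return np.linalg.solve(A,b)
E
python3 - <<'E'
from h import *
for n in ['scene','top','wrist']:
    cap(n,n+'0.png'); c=C(n+'0.png'); print(n,c.f,c.cx,c.cy,c.o.round(3),c.R[2].round(2))
s=readout.state()
for k in s: print(k,s[k])
E
```

```text
scene 393.2686015318651 252.12405502631438 191.80392150873934 [ 0.88  -0.631  0.679] [-0.38  0.75 -0.55]
top 380.90572726233364 252.1554571232582 191.18932391864467 [0.289 0.091 1.128] [ 0.24  0.   -0.97]
wrist 270.6649951333682 261.30467977604974 186.1053346610891 [ 0.324 -0.54   0.383] [-0.22 -0.1  -0.97]
time 0.15
joint_pos [-1.31450212e+00  5.28255412e-01  1.43361719e+00 -4.17207088e-05
  1.18141400e+00 -1.78528502e-01]
joint_velocities [ 0.00020769 -0.00294551 -0.00334686  0.0008966   0.00064905  0.00072101]
joint_efforts [-1.05463400e-04 -4.40433455e+01 -1.76841635e+01  6.32158807e-02
  5.53057389e-02 -1.16524920e-04]
tool_pos [ 0.26313681 -0.56629027  0.22979179]
eef_rot [-0.43770985  1.98261953 -1.97918871]
ft_force [-0.33585805  0.87298416 -0.22173131]
ft_torque [-0.01127231 -0.01073318  0.04001765]
opening 1.00256278137053
```

View pics/scene0.png

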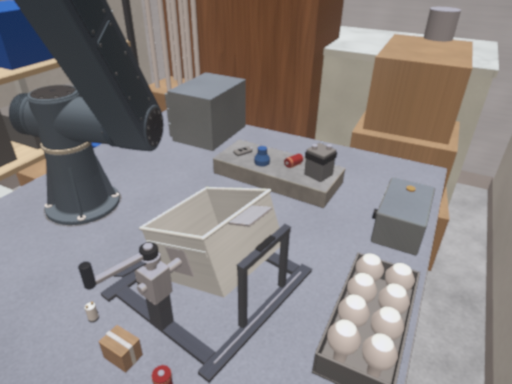

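View pics/top0.png

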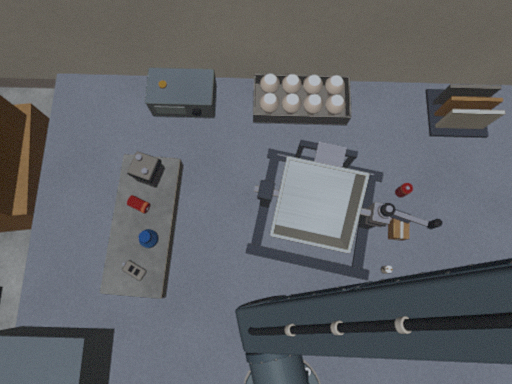

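View pics/wrist0.png

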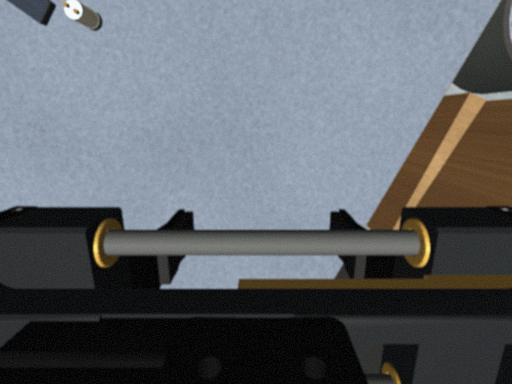

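Run:
```python
import cv2
a=cv2.imread('pics/top0.png')[125:285,235:455]; cv2.imwrite('pics/top0z.png',cv2.resize(a,None,fx=3.6,fy=3.6,interpolation=2))
a=cv2.imread('pics/scene0.png')[180:384,60:330]; cv2.imwrite('pics/scene0z.png',cv2.resize(a,None,fx=2.9,fy=2.9,interpolation=2))
```

```text
(no output)
```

View pics/top0z.png

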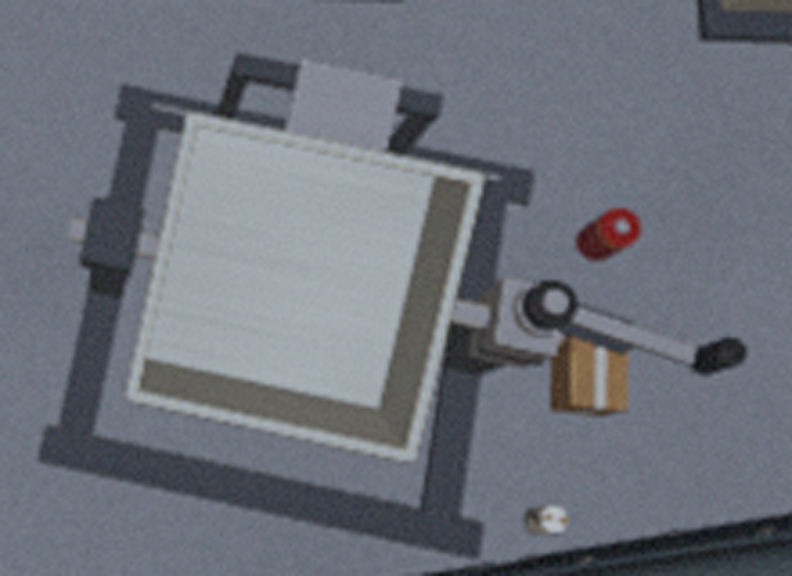

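View pics/scene0z.png

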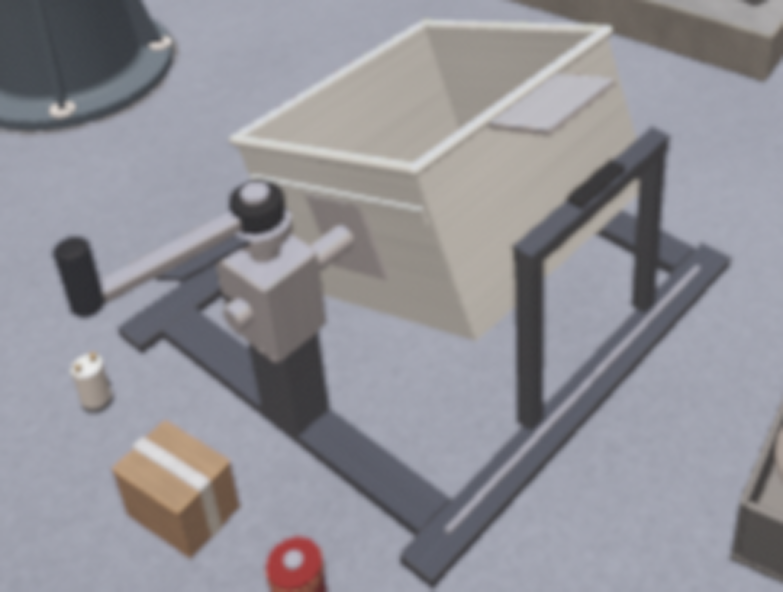

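Run:
```python
from h import *
T=C('top0.png');S=C('scene0.png')
tp=lambda u,v:(235+u/3.6-.5+.14,125+v/3.6-.36)
sp=lambda u,v:(60+u/2.9-.33,180+v/2.9-.33)
t=lambda p:(T.o,T.ray(*tp(*p))); s=lambda p:(S.o,S.ray(*sp(*p)))
# base corners on z=.012
for p in [(42,462),(476,556),(533,172),(122,85)]: print('base',T.onz(*tp(*p),.015).round(4))
for p in [(122,332),(435,584),(730,258)]: print('baseS',S.onz(*sp(*p),.012).round(4))
for n,a,b in [('ball top',(556,302),(257,192)),('knobtop',(733,349),(72,245)),
 ('plate RL',(302,62),(614,80)),('plate RR',(403,78),(552,131)),('rim RR',(482,177),(416,167)),('rim FR',(412,458),(238,139)),('rim RL',(187,116),(607,28)),
 ('bar R',(440,98),(522,245)),('bar L',(237,57),(660,135))]:
    X=tri([t(a),s(b)]); print(n,X.round(4),(T.proj(X)-tp(*a)).round(1),(S.proj(X)-sp(*b)).round(1))
```

```text
base [0.3774 0.1076 0.015 ]
base [ 0.3129 -0.2378  0.015 ]
base [ 0.6313 -0.3004  0.015 ]
base [0.6998 0.0485 0.015 ]
baseS [ 0.3178 -0.2442  0.012 ]
baseS [ 0.6362 -0.3053  0.012 ]
baseS [0.7001 0.046  0.012 ]
ball top [ 0.4786 -0.2407  0.2144] [-0.1 -0.1] [-0.1  0. ]
knobtop [ 0.4439 -0.3446  0.2429] [0.2 0.2] [ 0.4 -0. ]
plate RL [ 0.6369 -0.0661  0.2412] [-0.1 -0.2] [-0.2  0.1]
plate RR [ 0.6265 -0.1349  0.2425] [-0.1 -0.1] [-0.2  0. ]
rim RR [ 0.5615 -0.1898  0.2289] [-0.1 -0.2] [-0.3  0. ]
rim FR [ 0.3771 -0.1531  0.1563] [-0.4 -0.5] [-0.8  0.1]
rim RL [0.5986 0.0105 0.2273] [0.3 0.6] [ 0.7 -0.2]
bar R [ 0.6312 -0.1773  0.1854] [0.5 0.8] [ 1.3 -0.3]
bar L [ 0.6612 -0.0304  0.18  ] [0.4 0.7] [ 1.  -0.2]
```

```bash
cat >> h.py <<'E'
from scipy.spatial.transform import Rotation as Ro
def pose():
    s=readout.state(); return np.array(s['tool_pos']),Ro.from_rotvec(s['eef_rot']),s
def to(p,yawdelta=0):
    # target world pos; yawdelta about world z -> tool y is down
    q,R,s=pose(); return R.inv().apply(np.array(p)-q)
def xyaw(R): x=R.as_matrix()[:,0]; return np.degrees(np.arctan2(x[1],x[0]))
E
python3 - <<'E'
from h import *
q,R,s=pose(); print(R.as_matrix().round(3),xyaw(R))
print(to([.263,-.567,.36]),to([.612,-.096,.36]),to([.612,-.096,.27]))
E
```

```text
[[-0.907 -0.     0.421]
 [-0.421  0.002 -0.907]
 [-0.    -1.    -0.002]] -155.08559692578393
[ 0.00038884 -0.13020912  0.00036809] [-0.51454781 -0.12960483 -0.27977808] [-0.51452416 -0.03960496 -0.27962743]
```

{"op": "play_rows", "data": {
  "newtons": 30,
  "steps": [
    {"fingers": 0, "translation": [0, -0.06, 0]},
    {"fingers": 0, "translation": [0, -0.12, 0]},
    {"fingers": 0, "translation": [-0.05, -0.13, -0.028]},
    {"fingers": 0, "translation": [-0.102, -0.13, -0.056]},
    {"fingers": 0, "translation": [-0.154, -0.13, -0.084]},
    {"fingers": 0, "translation": [-0.206, -0.13, -0.112]},
    {"fingers": 0, "translation": [-0.258, -0.13, -0.14]},
    {"fingers": 0, "translation": [-0.31, -0.13, -0.168]},
    {"fingers": 0, "translation": [-0.362, -0.13, -0.196]},
    {"fingers": 0, "translation": [-0.414, -0.13, -0.224]},
    {"fingers": 0, "translation": [-0.466, -0.13, -0.252]},
    {"fingers": 0, "translation": [-0.514, -0.13, -0.28]}
  ]
}}

```text
invalid input
```

Run:
```python
from h import *
cap('scene','scene1.png'); cap('top','top1.png')
q,R,s=pose(); print(q,R.as_matrix().round(3),s['ft_force'],s['joint_pos'],s['opening'],s['time'])
o=np.array([.511,-.077]);y=-.189;ex=np.array([np.cos(y),np.sin(y)])
for t in [.37,.3,.2,.1,0]:
    x=.13*np.cos(t)-.0625*np.sin(t); z=.13+.13*np.sin(t)+.0625*np.cos(t)
    p=np.r_[o+ex*x,z+.008]; print(t,p.round(4),to(p).round(4))
```

```text
[ 0.26321807 -0.56650139  0.23007514] [[-0.907 -0.     0.421]
 [-0.421  0.001 -0.907]
 [-0.    -1.    -0.001]] [ 1.577575   -0.21244407  0.03846701] [-1.31449264e+00  5.27989333e-01  1.43324075e+00  2.82811560e-05
  1.18139300e+00 -1.78491162e-01] 1.002948614655705 0.25
0.37 [ 0.6078 -0.0955  0.2433] [-0.5109 -0.0128 -0.282 ]
0.3 [ 0.6148 -0.0969  0.2361] [-0.5167 -0.0057 -0.2778]
0.2 [ 0.6239 -0.0986  0.2251] [-0.5242  0.0054 -0.2724]
0.1 [ 0.6319 -0.1001  0.2132] [-0.5308  0.0173 -0.2677]
0 [ 0.6387 -0.1014  0.2005] [-0.5364  0.03   -0.2636]
```

View pics/scene1.png

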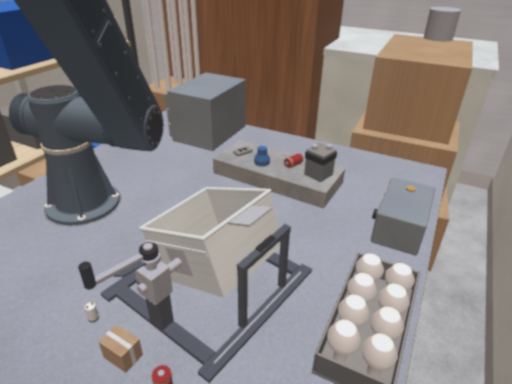

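View pics/top1.png

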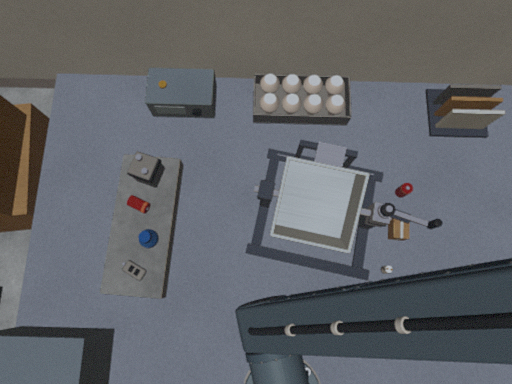

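The call was refused and nothing moved. Each row probably has to include a rotation too, so I'll add it.

{"op": "play_rows", "data": {
  "newtons": 30,
  "steps": [
    {"fingers": 0, "translation": [0, -0.06, 0], "rotation": [0, 0, 0]},
    {"fingers": 0, "translation": [0, -0.12, 0], "rotation": [0, 0, 0]},
    {"fingers": 0, "translation": [-0.05, -0.13, -0.028], "rotation": [0, 0, 0]},
    {"fingers": 0, "translation": [-0.102, -0.13, -0.056], "rotation": [0, 0, 0]},
    {"fingers": 0, "translation": [-0.154, -0.13, -0.084], "rotation": [0, 0, 0]},
    {"fingers": 0, "translation": [-0.206, -0.13, -0.112], "rotation": [0, 0, 0]},
    {"fingers": 0, "translation": [-0.258, -0.13, -0.14], "rotation": [0, 0, 0]},
    {"fingers": 0, "translation": [-0.31, -0.13, -0.168], "rotation": [0, 0, 0]},
    {"fingers": 0, "translation": [-0.362, -0.13, -0.196], "rotation": [0, 0, 0]},
    {"fingers": 0, "translation": [-0.414, -0.13, -0.224], "rotation": [0, 0, 0]},
    {"fingers": 0, "translation": [-0.466, -0.13, -0.252], "rotation": [0, 0, 0]},
    {"fingers": 0, "translation": [-0.514, -0.13, -0.28], "rotation": [0, 0, 0]}
  ]
}}

```text
time: 1.75
tool_pos: [0.6125, -0.0945, 0.3604]
eef_rot: [-0.438, 1.981, -1.981]
ft_force: [0.9, -1.1, -0.2]
opening: 0.007
```

Run:
```python
from h import *
cap('scene','scene2.png'); cap('top','top2.png')
q,R,s=pose(); print(q,R.as_matrix().round(3),s['ft_force'],s['joint_pos'],s['opening'],s['time'])
o=np.array([.511,-.077]);y=-.189;ex=np.array([np.cos(y),np.sin(y)])
for t in [.37,.3,.2,.1,0]:
    x=.13*np.cos(t)-.0625*np.sin(t); z=.13+.13*np.sin(t)+.0625*np.cos(t)
    p=np.r_[o+ex*x,z+.008]; print(t,p.round(4),to(p).round(4))
```

```text
[ 0.61371136 -0.09128588  0.36004744] [[-0.904  0.001  0.427]
 [-0.427  0.002 -0.904]
 [-0.002 -1.    -0.002]] [ 0.54822301 -0.32686738 -0.85082686] [-0.32880752  0.40822092  1.27248045  0.00264111  1.46066659  0.80028106] 0.006231905232897024 1.85
0.37 [ 0.6078 -0.0955  0.2433] [0.0073 0.1168 0.0015]
0.3 [ 0.6148 -0.0969  0.2361] [0.0016 0.1239 0.0057]
0.2 [ 0.6239 -0.0986  0.2251] [-0.0059  0.135   0.0112]
0.1 [ 0.6319 -0.1001  0.2132] [-0.0124  0.1469  0.016 ]
0 [ 0.6387 -0.1014  0.2005] [-0.0179  0.1595  0.0201]
```

View pics/scene2.png

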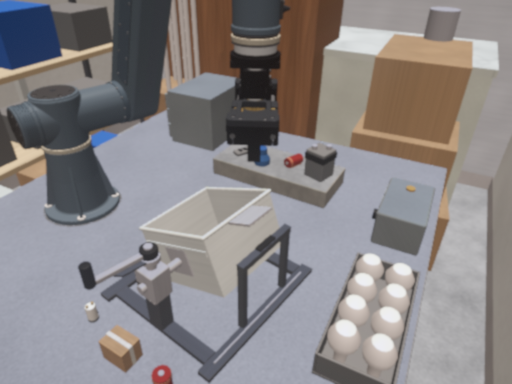

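{"op": "play_rows", "data": {
  "steps": [
    {"fingers": 0, "translation": [0.003, 0.055, 0.003], "rotation": [0, 0, 0]},
    {"fingers": 0, "translation": [0.006, 0.095, 0.003], "rotation": [0, 0, 0]},
    {"fingers": 0, "translation": [0.006, 0.11, 0.003], "rotation": [0, 0, 0]},
    {"fingers": 0, "translation": [0.004, 0.118, 0.004], "rotation": [0, 0, 0]},
    {"fingers": 0, "translation": [0.001, 0.125, 0.006], "rotation": [0, 0, 0]},
    {"fingers": 0, "translation": [-0.004, 0.132, 0.01], "rotation": [0, 0, 0]},
    {"fingers": 0, "translation": [-0.008, 0.139, 0.013], "rotation": [0, 0, 0]},
    {"fingers": 0, "translation": [-0.012, 0.146, 0.016], "rotation": [0, 0, 0]},
    {"fingers": 0, "translation": [-0.015, 0.152, 0.018], "rotation": [0, 0, 0]}
  ]
}}

```text
time: 2.98
tool_pos: [0.6332, -0.1067, 0.2082]
eef_rot: [-0.437, 1.98, -1.981]
ft_force: [-2.2, -2.0, 2.0]
opening: 0.004
```

Run:
```python
from h import *
cap('scene','scene3.png')
q,R,s=pose(); print(q,s['ft_force'],s['time'],to([.6387,-.1014,.2005]))
a=cv2.imread('pics/scene3.png')[150:320,100:330]; cv2.imwrite('pics/scene3z.png',cv2.resize(a,None,fx=3.4,fy=3.4,interpolation=2))
```

```text
[ 0.63357655 -0.10677069  0.20741303] [ 0.53582724 -1.79119763  2.11370113] 3.025 [-0.00690602  0.0069141  -0.00271775]
```

View pics/scene3z.png

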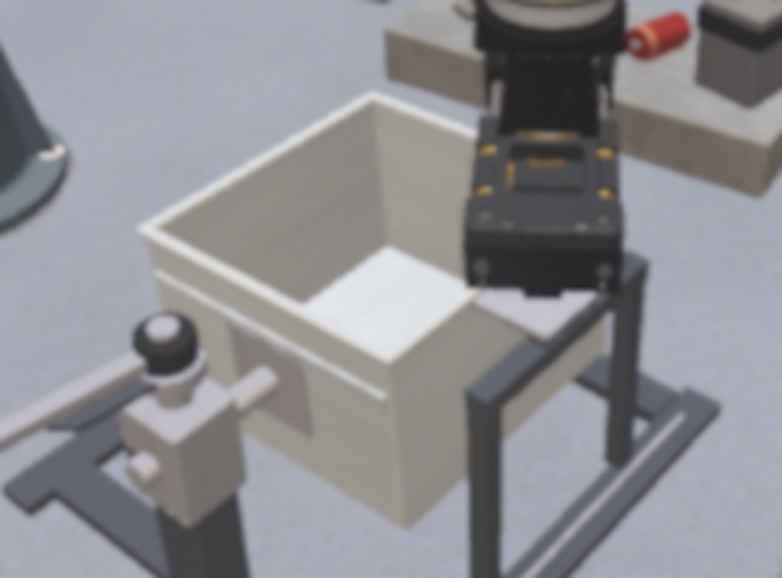

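{"op": "play_rows", "data": {
  "steps": [
    {"fingers": 0, "translation": [-0.002, 0.003, 0], "rotation": [0, 0, 0]},
    {"fingers": 0, "translation": [-0.003, 0.006, 0], "rotation": [0, 0, 0]},
    {"fingers": 0, "translation": [-0.003, 0.008, 0], "rotation": [0, 0, 0]},
    {"fingers": 0, "translation": [-0.003, 0.008, 0], "rotation": [0, 0, 0]}
  ]
}}

```text
time: 3.52
tool_pos: [0.6369, -0.1054, 0.2013]
eef_rot: [-0.434, 1.978, -1.981]
ft_force: [2.0, -2.1, 4.9]
opening: 0.005
```

{"op": "play_rows", "data": {
  "steps": [
    {"fingers": 0, "translation": [0, 0.001, 0], "rotation": [0, 0, 0]},
    {"fingers": 0, "translation": [0, 0.002, 0], "rotation": [0, 0, 0]},
    {"fingers": 0, "translation": [0, 0.003, 0], "rotation": [0, 0, 0]}
  ]
}}

```text
time: 3.9
tool_pos: [0.6371, -0.1054, 0.2009]
eef_rot: [-0.433, 1.977, -1.981]
ft_force: [-0.9, -1.5, 17.2]
opening: 0.009
```

Force has risen to 17 N and the tip stopped at the height expected for level. I'll lift off and check.

{"op": "play_rows", "data": {
  "steps": [
    {"fingers": 0, "translation": [0, -0.02, 0], "rotation": [0, 0, 0]},
    {"fingers": 0, "translation": [0, -0.08, 0], "rotation": [0, 0, 0]},
    {"fingers": 0, "translation": [0, -0.12, 0], "rotation": [0, 0, 0]},
    {"fingers": 0, "translation": [0, -0.12, 0], "rotation": [0, 0, 0]}
  ]
}}

```text
time: 4.4
tool_pos: [0.6363, -0.1043, 0.3207]
eef_rot: [-0.433, 1.978, -1.98]
ft_force: [0.3, -0.7, -0.7]
opening: 0.005
```

Run:
```python
from h import *
cap('scene','scene4.png');
q,R,s=pose(); print(q,xyaw(R),s['ft_force'],s['time'])
a=cv2.imread('pics/scene4.png')[150:354,60:330]; cv2.imwrite('pics/scene4z.png',cv2.resize(a,None,fx=2.9,fy=2.9,interpolation=2))
c=C('scene4.png')
o=np.array([.511,-.077]);y=-.189;ex=np.array([np.cos(y),np.sin(y)]);ey=np.array([-ex[1],ex[0]])
for n,x,yy,z in [('rimRR',.1,-.1,.195),('rimFR',-.1,-.1,.195),('rimFL',-.1,.1,.195),('plateRR',.1575,-.035,.1925),('plateRL',.1575,.035,.1925)]:
    u,v=c.proj(np.r_[o+ex*x+ey*yy,z]); print(n,((u-60)*2.9+1).round(),((v-150)*2.9+1).round())
```

```text
[ 0.63497631 -0.10404624  0.31799648] -155.05801625180135 [ 0.1438252  -0.38231775 -0.61906704] 4.45
rimRR 454.0 315.0
rimFR 243.0 193.0
rimFL 438.0 78.0
plateRR 593.0 301.0
plateRL 655.0 246.0
```

View pics/scene4z.png

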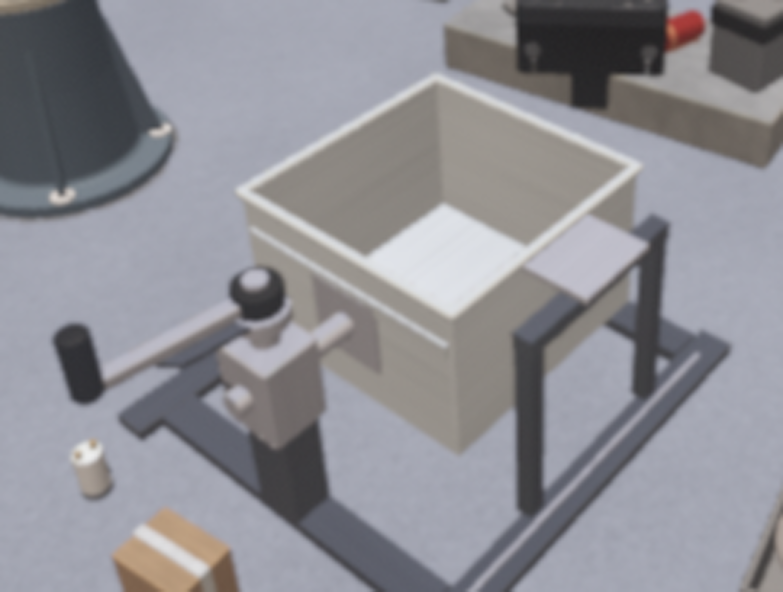

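Run:
```python
from h import *
print(to([.481,-.358,.318]).round(4), to([.481,-.358,.217]).round(4), np.radians(43.6))
```

```text
[ 0.2467 -0.0004  0.1653] [0.2468 0.1006 0.1655] 0.7609635538695277
```

{"op": "play_rows", "data": {
  "steps": [
    {"fingers": 0, "translation": [0.05, 0, 0.033], "rotation": [0, 0.15, 0]},
    {"fingers": 0, "translation": [0.1, 0, 0.066], "rotation": [0, 0.3, 0]},
    {"fingers": 0, "translation": [0.15, 0, 0.1], "rotation": [0, 0.45, 0]},
    {"fingers": 0, "translation": [0.2, 0, 0.133], "rotation": [0, 0.6, 0]},
    {"fingers": 0, "translation": [0.247, 0, 0.165], "rotation": [0, 0.76, 0]},
    {"fingers": 0, "translation": [0.247, 0, 0.165], "rotation": [0, 0.76, 0]}
  ]
}}

```text
time: 5.2
tool_pos: [0.4777, -0.3608, 0.3144]
eef_rot: [-0.336, -2.044, 2.036]
ft_force: [0.3, 0.1, 0.5]
opening: 0.01
```

Run:
```python
from h import *
cap('scene','scene5.png');cap('top','top5.png')
q,R,s=pose(); print(q,xyaw(R),R.as_matrix().round(3),s['joint_pos'],s['ft_force'],s['time'])
print(to([.481,-.358,.217]).round(4))
```

```text
[ 0.47978486 -0.35761005  0.31506013] 161.33164758124704 [[-0.947 -0.003 -0.32 ]
 [ 0.32   0.005 -0.947]
 [ 0.005 -1.    -0.004]] [-8.27770650e-01  4.10438840e-01  1.39163428e+00  1.36404484e-03
  1.34556763e+00  1.06855074e+00] [ 0.53956139 -0.0493228   0.36994536] 5.3
[-0.0017  0.0981  0.0004]
```

View pics/scene5.png

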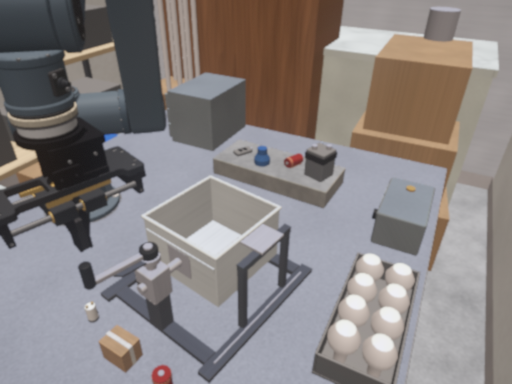

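View pics/top5.png

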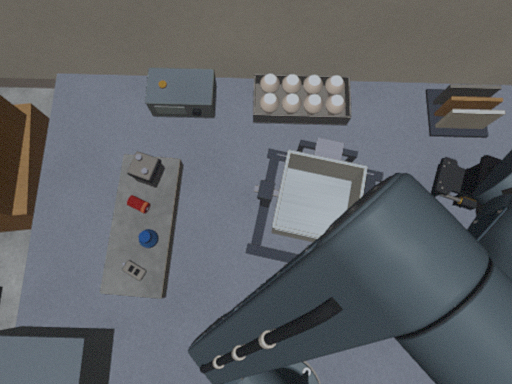

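{"op": "play_rows", "data": {
  "steps": [
    {"fingers": 0, "translation": [0, 0.05, 0], "rotation": [0, 0, 0]},
    {"fingers": 0, "translation": [-0.001, 0.09, 0], "rotation": [0, 0, 0]},
    {"fingers": 0, "translation": [-0.002, 0.098, 0], "rotation": [0, 0, 0]},
    {"fingers": 0, "translation": [-0.002, 0.098, 0], "rotation": [0, 0, 0]}
  ]
}}

```text
time: 5.8
tool_pos: [0.4836, -0.3583, 0.2194]
eef_rot: [-0.333, -2.047, 2.045]
ft_force: [-0.3, 0.6, 0.3]
opening: 0.004
```

```bash
cat > arc.py <<'E'
from h import *
import sys
A=np.array([.4793,-.2408])
def arc(phis,off=.0195,z=.217,yawlag=0):
    q,R,s=pose()
    for ph in phis:
        r=np.radians(ph);K=A+.11*np.array([np.cos(r),np.sin(r)]);t=np.array([np.sin(r),-np.cos(r)])
        p=np.r_[K-off*t,z]; ty=np.degrees(np.arctan2(t[1],t[0]))
        d=(xyaw(R)-ty+180)%360-180
        print(ph,R.inv().apply(p-q).round(4),np.radians(d).round(3))
E
python3 - <<'E'
from arc import *
cap('scene','scene6.png')
q,R,s=pose(); print(q,xyaw(R),s['ft_force'],s['time'])
a=cv2.imread('pics/scene6.png')[200:340,20:200]; cv2.imwrite('pics/scene6z.png',cv2.resize(a,None,fx=4,fy=4,interpolation=2))
arc(np.arange(-104,-158,-5))
E
```

```text
[ 0.48393542 -0.35914757  0.22051939] 161.46092678465828 [ 0.18375394 -0.27194797 -0.19561969] 5.85
-104 [ 0.0139  0.0035 -0.0026] -0.079
-109 [ 0.0234  0.0035 -0.0006] 0.008
-114 [0.0331 0.0035 0.0006] 0.095
-119 [0.0428 0.0035 0.001 ] 0.183
-124 [0.0526 0.0034 0.0005] 0.27
-129 [ 0.0622  0.0034 -0.0009] 0.357
-134 [ 0.0717  0.0034 -0.003 ] 0.444
-139 [ 0.081   0.0034 -0.006 ] 0.532
-144 [ 0.09    0.0034 -0.0098] 0.619
-149 [ 0.0986  0.0034 -0.0144] 0.706
-154 [ 0.1068  0.0034 -0.0197] 0.793
```

View pics/scene6z.png

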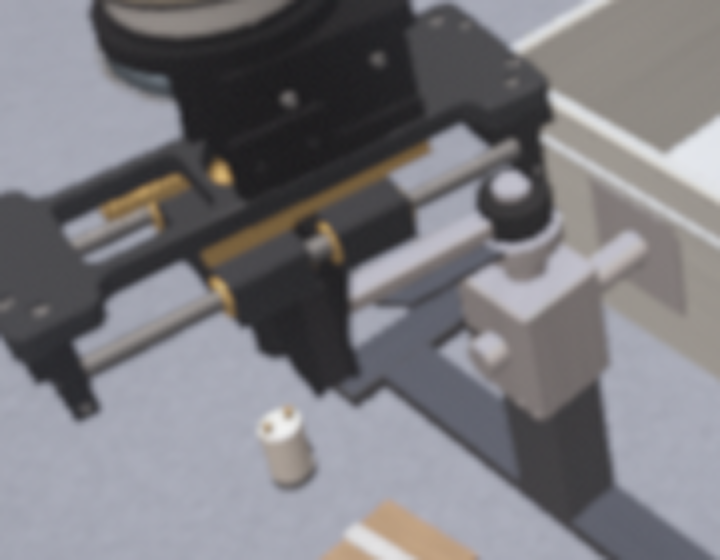

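{"op": "play_rows", "data": {
  "steps": [
    {"fingers": 0, "translation": [0.012, 0.003, -0.002], "rotation": [0, 0, 0]},
    {"fingers": 0, "translation": [0.019, 0.003, -0.001], "rotation": [0, 0, 0]},
    {"fingers": 0, "translation": [0.0234, 0.003, -0.0006], "rotation": [0, 0.008, 0]},
    {"fingers": 0, "translation": [0.0331, 0.003, 0.0006], "rotation": [0, 0.095, 0]},
    {"fingers": 0, "translation": [0.0428, 0.003, 0.001], "rotation": [0, 0.183, 0]},
    {"fingers": 0, "translation": [0.0526, 0.003, 0.0005], "rotation": [0, 0.27, 0]},
    {"fingers": 0, "translation": [0.0622, 0.003, -0.0009], "rotation": [0, 0.357, 0]},
    {"fingers": 0, "translation": [0.0717, 0.003, -0.003], "rotation": [0, 0.444, 0]},
    {"fingers": 0, "translation": [0.081, 0.003, -0.006], "rotation": [0, 0.532, 0]},
    {"fingers": 0, "translation": [0.09, 0.003, -0.0098], "rotation": [0, 0.619, 0]}
  ]
}}

```text
time: 7.1
tool_pos: [0.401, -0.3224, 0.2174]
eef_rot: [-0.851, -1.651, 1.654]
ft_force: [1.2, -0.7, 0.2]
opening: 0.011
```

```bash
cat > look.py <<'E'
from arc import *
import sys
n=sys.argv[1]
cap('scene','scene%s.png'%n)
q,R,s=pose(); print(q,xyaw(R),s['ft_force'],s['time'],s['joint_pos'][5])
a=cv2.imread('pics/scene%s.png'%n)[200:340,20:200]; cv2.imwrite('pics/scene%sz.png'%n,cv2.resize(a,None,fx=4,fy=4,interpolation=2))
t=R.as_matrix()[:2,0]; K=q[:2]+t*.0195; print('angle of knob',np.degrees(np.arctan2(*(K-A)[::-1])),np.hypot(*(K-A)))
arc(np.arange(-150,-172,-2))
E
python3 look.py 7
```

```text
[ 0.39982288 -0.32097363  0.21715696] 125.58893186077015 [-0.36330056 -0.40299284  0.24923431] 7.15 1.6257758466403331
angle of knob -144.69664972303926 0.11129154166254478
-150 [0.0103 0.0001 0.0001] 0.098
-152 [0.0141 0.0001 0.0003] 0.132
-154 [0.018  0.0001 0.0004] 0.167
-156 [0.0219 0.0001 0.0004] 0.202
-158 [0.0258 0.0001 0.0002] 0.237
-160 [ 0.0297  0.0001 -0.0001] 0.272
-162 [ 0.0336  0.0001 -0.0005] 0.307
-164 [ 0.0375  0.0001 -0.0011] 0.342
-166 [ 0.0413  0.0001 -0.0018] 0.377
-168 [ 0.0451  0.0001 -0.0027] 0.412
-170 [ 0.0489  0.0001 -0.0037] 0.447
```

View pics/scene7z.png

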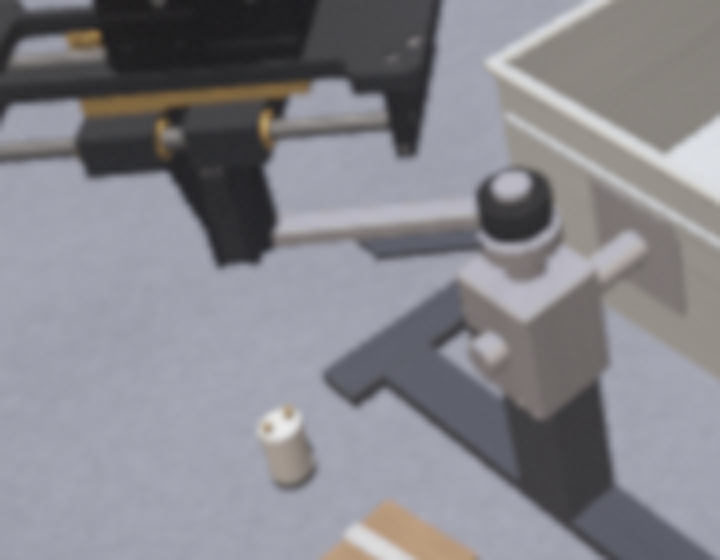

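{"op": "play_rows", "data": {
  "steps": [
    {"fingers": 0, "translation": [0.0065, 0, 0], "rotation": [0, 0.06, 0]},
    {"fingers": 0, "translation": [0.0103, 0, 0], "rotation": [0, 0.098, 0]},
    {"fingers": 0, "translation": [0.0141, 0, 0.0003], "rotation": [0, 0.132, 0]},
    {"fingers": 0, "translation": [0.018, 0, 0.0004], "rotation": [0, 0.167, 0]},
    {"fingers": 0, "translation": [0.0219, 0, 0.0004], "rotation": [0, 0.202, 0]},
    {"fingers": 0, "translation": [0.0258, 0, 0.0002], "rotation": [0, 0.237, 0]},
    {"fingers": 0, "translation": [0.0297, 0, -0.0001], "rotation": [0, 0.272, 0]}
  ]
}}

```text
time: 8.02
tool_pos: [0.3832, -0.2969, 0.2165]
eef_rot: [-1.021, -1.464, 1.464]
ft_force: [-2.3, -2.1, 0.4]
opening: 0.006
```

```bash
python3 look.py 8
```

```text
[ 0.38285203 -0.29618985  0.2164331 ] 110.15927895421292 [-2.13607719 -1.48552507  1.43712485] 8.075 1.8994489498233444
angle of knob -160.22871255835713 0.10963097370158892
-150 [-0.0193 -0.0006 -0.0046] -0.172
-152 [-0.0156 -0.0006 -0.0033] -0.137
-154 [-0.0118 -0.0006 -0.0022] -0.102
-156 [-0.0081 -0.0006 -0.0012] -0.067
-158 [-0.0043 -0.0006 -0.0003] -0.032
-160 [-0.0004 -0.0006  0.0004] 0.003
-162 [ 0.0034 -0.0006  0.001 ] 0.038
-164 [ 0.0073 -0.0006  0.0015] 0.073
-166 [ 0.0112 -0.0006  0.0018] 0.107
-168 [ 0.0151 -0.0005  0.002 ] 0.142
-170 [ 0.019  -0.0005  0.0021] 0.177
```

View pics/scene8z.png

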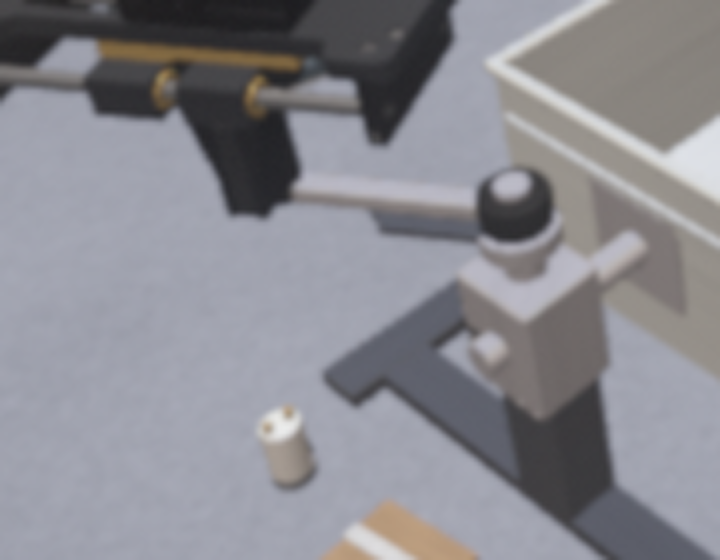

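{"op": "play_rows", "data": {
  "steps": [
    {"fingers": 0, "translation": [0.002, 0, 0.0005], "rotation": [0, 0.02, 0]},
    {"fingers": 0, "translation": [0.004, 0, 0.001], "rotation": [0, 0.038, 0]},
    {"fingers": 0, "translation": [0.006, 0, 0.0012], "rotation": [0, 0.055, 0]},
    {"fingers": 0, "translation": [0.008, 0, 0.0015], "rotation": [0, 0.073, 0]},
    {"fingers": 0, "translation": [0.01, 0, 0.0017], "rotation": [0, 0.09, 0]},
    {"fingers": 0, "translation": [0.012, 0, 0.0018], "rotation": [0, 0.107, 0]}
  ]
}}

```text
time: 8.82
tool_pos: [0.379, -0.2894, 0.217]
eef_rot: [-1.089, -1.388, 1.392]
ft_force: [0.8, -7.2, -2.2]
opening: 0.007
```

```bash
python3 look.py 9
```

```text
[ 0.37883126 -0.28904428  0.21693911] 104.10511359733403 [ 0.20068351 -6.31266658 -2.6082544 ] 8.875 2.009700268481536
angle of knob -164.42305541869575 0.10923287670511471
-150 [-0.0266  0.0001 -0.0087] -0.277
-152 [-0.023   0.0001 -0.0071] -0.243
-154 [-0.0194  0.0001 -0.0056] -0.208
-156 [-0.0158  0.     -0.0042] -0.173
-158 [-0.0121  0.     -0.0029] -0.138
-160 [-0.0084 -0.     -0.0018] -0.103
-162 [-0.0046 -0.     -0.0008] -0.068
-164 [-0.0008 -0.0001  0.0001] -0.033
-166 [ 0.003  -0.0001  0.0008] 0.002
-168 [ 0.0069 -0.0001  0.0014] 0.037
-170 [ 0.0107 -0.0001  0.0019] 0.072
```

View pics/scene9z.png

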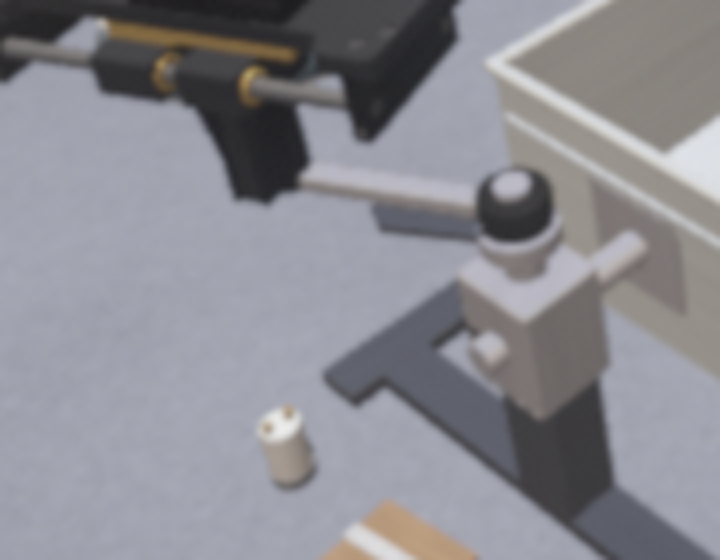

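The push now takes about 7 N. The pointer has stopped while the arm keeps moving, so the lever has begun to slip. I'll push a few degrees more to make the slip clear.

{"op": "play_rows", "data": {
  "steps": [
    {"fingers": 0, "translation": [0.002, 0, 0.0003], "rotation": [0, 0.018, 0]},
    {"fingers": 0, "translation": [0.004, 0, 0.0006], "rotation": [0, 0.036, 0]},
    {"fingers": 0, "translation": [0.006, 0, 0.0009], "rotation": [0, 0.054, 0]},
    {"fingers": 0, "translation": [0.008, 0, 0.0012], "rotation": [0, 0.072, 0]},
    {"fingers": 0, "translation": [0.01, 0, 0.0015], "rotation": [0, 0.09, 0]}
  ]
}}

```text
time: 9.5
tool_pos: [0.375, -0.2799, 0.217]
eef_rot: [-1.138, -1.323, 1.327]
ft_force: [1.9, -7.2, -3.1]
opening: 0.007
```

```bash
python3 look.py 10
```

```text
[ 0.37486737 -0.27960352  0.21692558] 98.94353330715693 [ 0.5962088  -6.03645382 -2.43897505] 9.55 2.1061850929982793
angle of knob -169.6941291863055 0.10922624733828441
-150 [-0.0356  0.0002 -0.0135] -0.368
-152 [-0.0322  0.0001 -0.0116] -0.333
-154 [-0.0288  0.0001 -0.0098] -0.298
-156 [-0.0253  0.0001 -0.008 ] -0.263
-158 [-0.0217  0.0001 -0.0064] -0.228
-160 [-0.0181  0.     -0.005 ] -0.193
-162 [-0.0145  0.     -0.0036] -0.158
-164 [-0.0108 -0.     -0.0024] -0.123
-166 [-0.007  -0.     -0.0013] -0.088
-168 [-0.0032 -0.0001 -0.0004] -0.053
-170 [ 0.0006 -0.0001  0.0004] -0.018
```

View pics/scene10z.png

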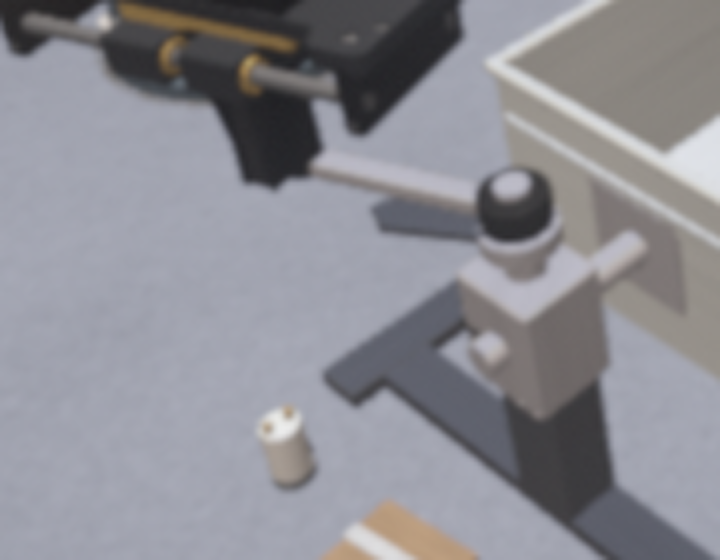

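The pointer is stationary and the arm is about 9° past it, so I'll stop pushing here. Now I'll back away from the knob and raise the tool.

{"op": "play_rows", "data": {
  "steps": [
    {"fingers": 0, "translation": [-0.015, 0, 0], "rotation": [0, 0, 0]},
    {"fingers": 0, "translation": [-0.035, 0, 0], "rotation": [0, 0, 0]},
    {"fingers": 0, "translation": [-0.05, -0.03, 0], "rotation": [0, 0, 0]},
    {"fingers": 0, "translation": [-0.06, -0.08, 0], "rotation": [0, 0, 0]},
    {"fingers": 0, "translation": [-0.11, -0.12, 0], "rotation": [0, 0, 0]},
    {"fingers": 0, "translation": [-0.17, -0.12, 0], "rotation": [0, 0, 0]},
    {"fingers": 0, "translation": [-0.23, -0.12, 0], "rotation": [0, 0, 0]},
    {"fingers": 0, "translation": [-0.27, -0.12, 0], "rotation": [0, 0, 0]},
    {"fingers": 0, "translation": [-0.27, -0.12, 0], "rotation": [0, 0, 0]}
  ]
}}

```text
time: 10.68
tool_pos: [0.4153, -0.5473, 0.3346]
eef_rot: [-1.131, -1.323, 1.321]
ft_force: [0.4, 0.2, -0.4]
opening: 0.006
```

```bash
python3 look.py 11; python3 -c "
from h import *
cap('top','top11.png')
a=cv2.imread('pics/top11.png')[125:285,235:455]; cv2.imwrite('pics/top11z.png',cv2.resize(a,None,fx=3.6,fy=3.6,interpolation=2))"
```

```text
[ 0.41531527 -0.54513933  0.3348292 ] 98.92638237872258 [-0.30467292  0.5181402   0.56225016] 10.725 1.9029605691753206
angle of knob -103.22791699076865 0.29284551528434544
-150 [ 0.2326  0.1186 -0.0148] -0.368
-152 [ 0.236   0.1186 -0.0129] -0.333
-154 [ 0.2394  0.1186 -0.011 ] -0.298
-156 [ 0.2429  0.1186 -0.0093] -0.263
-158 [ 0.2465  0.1186 -0.0077] -0.228
-160 [ 0.2501  0.1186 -0.0063] -0.193
-162 [ 0.2538  0.1186 -0.0049] -0.158
-164 [ 0.2575  0.1186 -0.0037] -0.123
-166 [ 0.2612  0.1186 -0.0026] -0.089
-168 [ 0.265   0.1187 -0.0017] -0.054
-170 [ 0.2688  0.1187 -0.0009] -0.019
```

View pics/scene11.png

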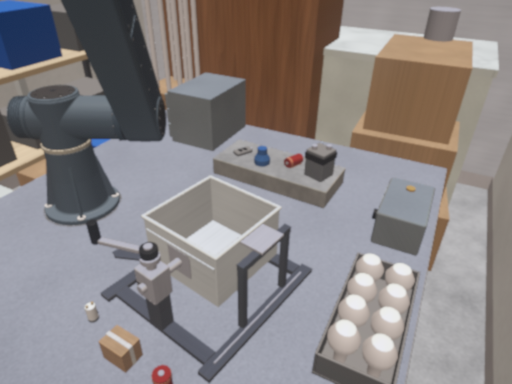

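View pics/scene11z.png

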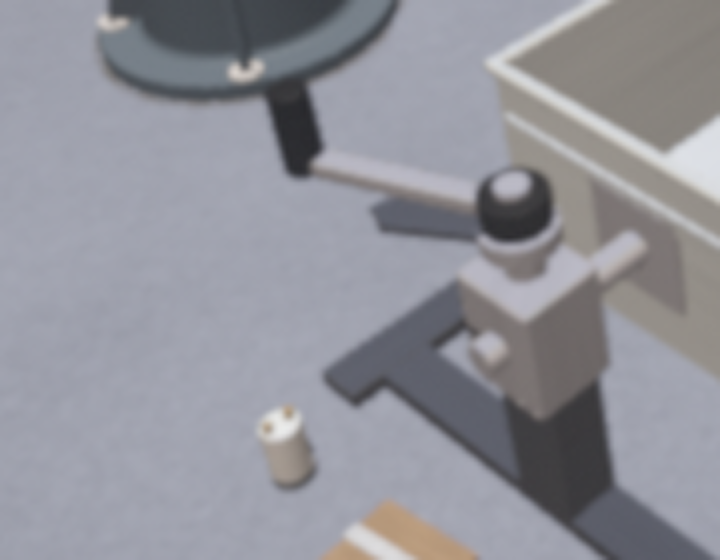

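View pics/top11z.png

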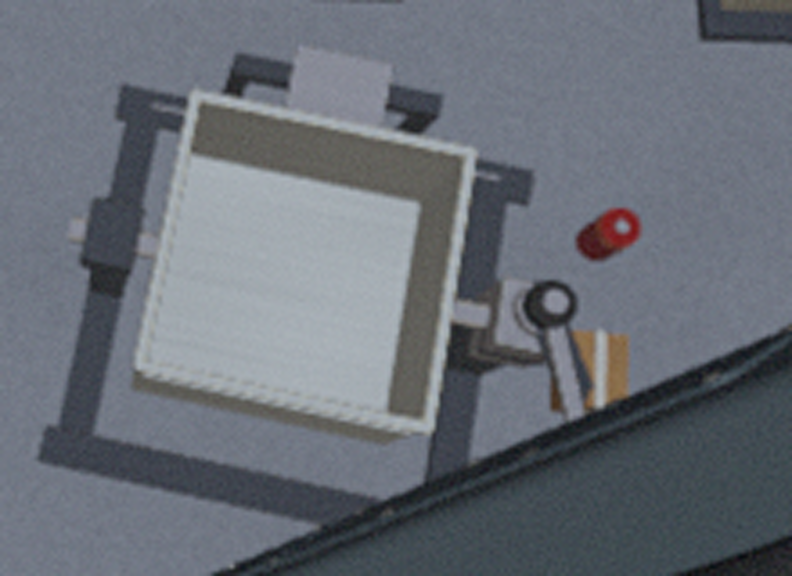

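Run:
```python
from arc import *
c=C('scene11.png')
def g(u,v,z):
    p=c.onz(20+u/4-.4,200+v/4-.4,z)[:2]-A; return np.degrees(np.arctan2(p[1],p[0])).round(1),np.hypot(*p).round(3)
print('knob',g(295,131,.2185))
for z in(.18,.19): print('ptr',z,g(373,210,z),g(388,197,z),g(384,231,z))
T=C('top11.png')
def h(u,v,z):
    p=T.onz(235+u/3.6-.36,125+v/3.6-.36,z)[:2]-A; return np.degrees(np.arctan2(p[1],p[0])).round(1),np.hypot(*p).round(3)
print('arm top',h(574,410,.205))
```

```text
knob (np.float64(-169.4), np.float64(0.112))
ptr 0.18 (np.float64(-168.8), np.float64(0.079)) (np.float64(-176.2), np.float64(0.077)) (np.float64(-159.3), np.float64(0.067))
ptr 0.19 (np.float64(-161.3), np.float64(0.071)) (np.float64(-169.2), np.float64(0.069)) (np.float64(-149.7), np.float64(0.061))
arm top (np.float64(-171.3), np.float64(0.074))
```

```bash
python3 -c "
from rig import env
print(env.sign_off())"
```

```text
the job is handed in; nothing more can be done
None
```

The bin is level on its rest and the clamp is tight, with the lever slipped about 9° past the pointer. I handed the job in at about 11 s of robot time; it reports no verdict.

- **Bin:** I pressed the plate down with closed fingers until the tip stopped. It stopped at 0.2009 m against 0.2005 m expected, and the force rose to 17 N. After lift-off, the rim and plate corners in the scene picture were within about 5 pixels, in the enlarged view, of where a level bin should appear.
- **Clamp:** I pushed the knob clockwise along its arc, and the force rose to about 7 N at the expected tight angle. After that the pointer stayed put while the arm moved on.
- **Slip:** In the last scene picture the knob is at -169.4°, against about -160.8° expected when tight. That gives 8.6° of slip; the top view put the arm at -171.3°, which would make it about 10.5°. My direct measurement of the pointer's angle was too sensitive to its assumed height to use.
- **Other things:** The tool is well clear and touching nothing. By eye, the loose items are where they were in the first pictures; I did not measure them.

The first move call was refused as invalid input because its rows had no rotation; nothing moved, and I sent it again with rotations.

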